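# Build up a tongue cutter set on a shaper spindle

## Task

Build up the tongue cutter set on the spindle that stands upright in the setting block: the large cutter goes on first, then the thick spacer, then the small cutter, and the lock collar last, each slipped over the spindle and seated flat on the one below, both cutters hub up as they lie. Turn the collar so that its lock screw faces the same way as the lock screw on the setting block, where the hex key will reach both, and leave the thin spare spacer where it lies.

Things in the scene. Friction and masses are not known exactly. Their poses are not given: they have to be found in the camera images.
- setting_block: Setting block, fixed to the bench: plywood foot 112 x 100 x 12 mm with an aluminium block 76 x 80 x 30 mm on it (top 42 mm above the bench), a steel spindle standing up from it. Origin: centre of the foot's underside, on the spindle's axis; z up; -x points to the side where the block's own lock screw (dark socket-head screw with washer) sticks out; at yaw 0 towards the robot.
- spindle_seat (a point): Seat of the spindle: the centre of the top of the spindle's flange (48 mm wide), on the spindle's axis, 48 mm above the bench; axes as the setting block's. The spindle is 19 mm in diameter and rises 54 mm above this seat, its last 5 mm tapering to 10 mm at the tip.
- large_cutter: Large steel cutter, loose, lying flat with its hub up: a disc 66 mm in diameter and 8 mm thick with six teeth reaching 84 mm across the tips, and on top of it a round hub 40 mm in diameter and 10 mm high to grip (18 mm high in all). Bore 23.5 mm right through. Origin: centre of the underside; z up through the hub.
- thick_spacer: Thick spacer, loose, lying flat: a narrow aluminium ring, 40 mm outside diameter, 10 mm high, bore 23.5 mm. Origin: centre of the underside; z up.
- small_cutter: Small steel cutter, loose, lying flat with its hub up: a disc 49 mm in diameter and 7 mm thick with four teeth reaching 62 mm across the tips, and on top of it a round hub 37 mm in diameter and 10 mm high to grip (17 mm high in all). Bore 23.5 mm right through. Origin: centre of the underside; z up through the hub.
- lock_collar: Lock collar, loose, lying flat: a dark steel ring, 42 mm outside diameter, 13 mm high, bore 23.5 mm, with one lock screw (11 mm head) sticking out radially on its -x side to 33 mm from the axis, 6.5 mm above the underside. Origin: centre of the underside; z up.
- collar_screw (a point): End of the lock collar's screw head, 33 mm from the collar's axis on its -x side, 6.5 mm above its underside.
- thin_spacer: Thin spare spacer, loose, lying flat, not used in this set: a wide, thin aluminium ring, 56 mm outside diameter, 5 mm high, bore 23.5 mm. Origin: centre of the underside; z up.
Not all that is in view belongs to the job. What is shaped like the thick_spacer but pink is not meant.

How it is judged:
By the outcome, as a careful person would: the job done as asked, in the order asked, and still so for the second after the job is handed in, with the robot touching nothing.
It also fails if it takes over 96 s, if anything falls off the work surface, if the arm or the gripper's body presses on something with over 40 N, if the wrist force passes 120 N, or if a joint passes its speed limit or range.

## Robot

A 6-joint arm with a two-finger parallel gripper is mounted at the origin on the work surface; the furniture and walls round the work are solid. World frame = base frame: x ahead of the robot, y to its left, z up, the work surface at z = 0. Lengths are in m, angles in rad, forces in N, time in s.
With the tool pointing down it reaches from about 0.275 to 0.85 m from the base axis. Payload 19 kg.
Tool frame: the origin (TCP) lies midway between the tips of the shut fingers; the grasp point (between the pads) lies 19 mm behind it; z points along the fingers, y is the line along which they close (so a half turn about z gives the same grasp; the last joint's range is limited). The gripper opens to 85 mm and grips with 20 to 120 N. Pads are 22 mm wide; open, the fingers measure 114 mm over their backs; the gripper's body (76 mm by 85 mm) begins 54 mm behind the grasp point. The pads swing forward as they close: fully open they stand 13 mm farther back than shut.
Start: joints at [-1.348, 0.15, 1.437, -0, 1.554, -0.134], TCP at [0.201, -0.539, 0.231] pointing down, gripper open.
Joint ranges: [-2.8, 2.8], [-0.68, 2.1], [0.12, 2.68], [-1.39, 4.53], [0.16, 2.79], [-2.81, 2.81]. Speed limits (rad/s): [1.89, 1.89, 2.22, 3.01, 3.01, 3.01].

## Interface

Orientations are given as a 3x3 rotation matrix whose columns are the frame's x, y, z axes.
In Python, from plant import r, solver, readout, optics, workorder gives the robot as it stands. Calls block until the motion is done:
- r.move_to(position, orientation): joint-space move of the TCP to a pose.
- r.move_linear(position, orientation=None, v=0.15): straight line of the TCP; orientation=None keeps the orientation; v is the mean speed in m/s.
- r.move_joints(angles): joint-space move.
- r.command_gripper(opening): finger opening in m; the grip force is fixed at half the most; returns when the fingers have stopped.
- r.hold(seconds).
- solver.inverse_kinematics(position, orientation): joint angles nearest the present ones, or None.
- readout.observe(): the state.
- optics.capture(name): name is "side" or "top" or "wrist"; returns a dict with "frame" (480x640x3 uint8, red, green, blue), "camera_matrix" (3x3 intrinsics, pixels), "world_from_camera" (4x4, takes a point from camera to world coordinates); the wrist camera has in their place "tool_from_camera" (4x4, takes a point from camera to tool coordinates, whose origin is the TCP and whose axes are the flange's). Camera axes: x right, y up, looking along -z (the intrinsics and any distortion apply to the point x, -y, -z); pixel columns grow to the right and rows downward; lengths in m; the calibration is good to about 2 mm. A picture is of the moment at which its call begins: read the wrist's pose just before it. There is no depth.
A pose or a line that the arm cannot do raises r.IKError and nothing moves.
- workorder.hand_in(): hands the job in; it is judged then, once.
The state is a dict: "t": time; "joint_pos": joint angles; "joint_velocities": joint speeds; "effort": joint torques, N m; "ee_pos": TCP position; "eef_rot": TCP orientation; "wrist_force": force on the tool from outside, world axes, zero at the start; "ft_torque": the same for the moment, N m; "grip_width": finger opening in m; "gripper_force": force on a finger pad.
Only numpy, scipy, OpenCV 4.12 (cv2) and the standard library are available. Lean on these libraries where they do the work, as an engineer would, in place of code of your own. Each camera call takes 0.05 s, during which the arm holds its last target. There are 200 camera calls.

## Working session

There is one attempt and no reset: what is moved stays moved. The work goes in short steps, each a Python script; the robot and the scene stay as the last script left them, time stands still between calls to the robot, and variables do not carry over. Pictures are saved under pics/ and viewed, at most 14 in all, crops included, and the job is handed in when it is done.

```bash
ls; mkdir -p pics; python3 - <<'E'
from plant import r, solver, readout, optics, workorder
import cv2,numpy as np,pickle
np.set_printoptions(precision=4,suppress=True)
s=readout.observe();print(s)
for n in("side","top","wrist"):
    c=optics.capture(n);cv2.imwrite(f"pics/{n}0.png",c["frame"][:,:,::-1])
    pickle.dump((c,s),open(f"{n}0.pkl","wb"))
    print(n,{k:v for k,v in c.items() if k!="frame"})
E
```

```text
pics
{'t': 0.0, 'joint_pos': array([-1.348 ,  0.151 ,  1.438 ,  0.    ,  1.5538, -0.134 ]), 'joint_velocities': array([-0.0009, -0.0001,  0.0003,  0.0009,  0.0018, -0.0015]), 'effort': array([ -0.0011, -71.3066, -57.0855,  -0.0001,   0.0091,  -0.    ]), 'ee_pos': array([ 0.2008, -0.5386,  0.2307]), 'eef_rot': array([[ 0.937 ,  0.3493, -0.0002],
       [ 0.3493, -0.937 ,  0.0011],
       [ 0.0002, -0.0011, -1.    ]]), 'wrist_force': array([ 0.5815,  0.4472, -0.3266]), 'ft_torque': array([-0.0779, -0.0257, -0.0443]), 'gripper_force': 0.0, 'grip_width': 0.08529351009874132}
side {'camera_matrix': array([[620.5472,   0.    , 324.619 ],
       [  0.    , 620.5472, 242.7381],
       [  0.    ,   0.    ,   1.    ]]), 'world_from_camera': array([[-0.9991, -0.0246,  0.0332,  0.5521],
       [ 0.0411, -0.6759,  0.7359,  0.7742],
       [ 0.0043,  0.7366,  0.6763,  0.7552],
       [ 0.    ,  0.    ,  0.    ,  1.    ]])}
top {'camera_matrix': array([[472.4295,   0.    , 315.7392],
       [  0.    , 472.4295, 238.9797],
       [  0.    ,   0.    ,   1.    ]]), 'world_from_camera': array([[-0.0117,  0.9941, -0.1075,  0.4026],
       [-0.9998, -0.0096,  0.0199,  0.0219],
       [ 0.0187,  0.1077,  0.994 ,  1.0858],
       [ 0.    ,  0.    ,  0.    ,  1.    ]])}
wrist {'camera_matrix': array([[411.1228,   0.    , 325.9603],
       [  0.    , 411.1228, 243.3019],
       [  0.    ,   0.    ,   1.    ]]), 'tool_from_camera': array([[ 0.0004,  0.9543,  0.2987,  0.0765],
       [ 1.    , -0.0006,  0.0006,  0.0005],
       [ 0.0007,  0.2987, -0.9543, -0.1424],
       [ 0.    ,  0.    ,  0.    ,  1.    ]])}
```

View pics/top0.png

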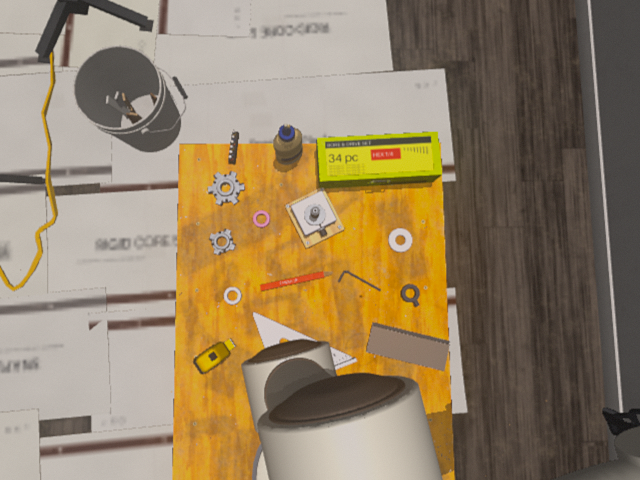

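View pics/side0.png

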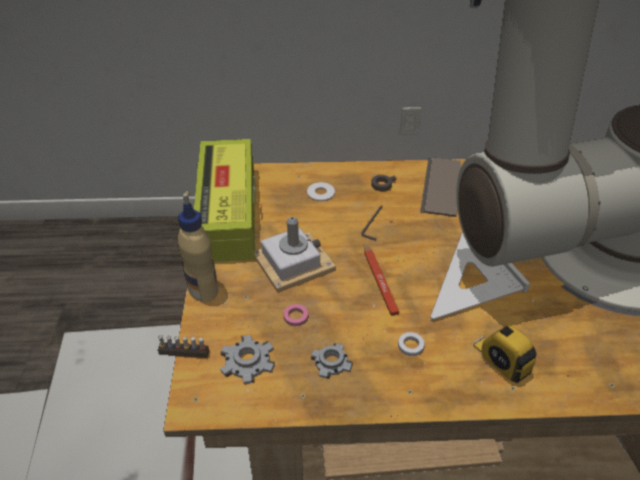

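The top view shows the large cutter at (227,188), small cutter (221,242), thick spacer (233,296), pink decoy (262,219), spindle (315,214), thin spacer (400,240) and collar (411,295). In the side view they are at (247,357), (331,360), (411,344), (296,314), tip (292,221), (321,191) and (381,183).

```bash
cat > h.py <<'E'
from plant import r, solver, readout, optics, workorder
import cv2,numpy as np,pickle
np.set_printoptions(precision=4,suppress=True)
F=np.diag([1.,-1,-1,1])
def T(c,s=None):
    if "world_from_camera" in c: return c["world_from_camera"]
    M=np.eye(4);M[:3,:3]=s["eef_rot"];M[:3,3]=s["ee_pos"];return M@c["tool_from_camera"]
def P(c,s=None): return c["camera_matrix"]@(F@np.linalg.inv(T(c,s)))[:3]
def tri(P1,a,P2,b):
    X=cv2.triangulatePoints(P1,P2,np.float64(a).reshape(2,1),np.float64(b).reshape(2,1))[:,0];return X[:3]/X[3]
def onz(Pm,uv,z):
    A=np.c_[Pm[:,0],Pm[:,1],Pm[:,2]*z+Pm[:,3]];x=np.linalg.solve(A,[*uv,1]);return x[:2]/x[2]
def proj(Pm,X):
    x=Pm@np.append(X,1);return x[:2]/x[2]
def R(yaw): # tool down, tool x at yaw
    c,s=np.cos(yaw),np.sin(yaw);return np.array([[c,s,0],[s,-c,0],[0,0,-1.]])
def snap(n,name):
    s=readout.observe();c=optics.capture(n);pickle.dump((c,s),open(name+".pkl","wb"))
    cv2.imwrite(f"pics/{name}.png",c["frame"][:,:,::-1]);return c,s
def load(n): return pickle.load(open(n+".pkl","rb"))
E
python3 - <<'E'
from h import *
A=P(*load("top0"));B=P(*load("side0"))
for n,a,b in [("large",(227,188),(247,357)),("small",(221,242),(331,360)),("thick",(233,296),(411,344)),("collar",(410,294),(381,183)),("tip",(315,211),(292,220)),("thin",(400,240),(321,191)),("pink",(262,219),(296,314))]:
    X=tri(A,a,B,b);print(n,X,np.hypot(*X[:2]))
# look poses
q0=readout.observe()["joint_pos"]
for p in [(.45,.2,.25),(.45,.1,.25),(.45,-.1,.25),(.45,-.15,.25)]:
  for y in (0,np.pi/2,-np.pi/2,np.pi):
    q=solver.inverse_kinematics(p,R(y));print(p,y,q)
E
```

```text
large [0.6409 0.2048 0.0048] 0.6727936151994267
small [0.5157 0.2169 0.0071] 0.5594860300211018
thick [0.3926 0.1891 0.0038] 0.43577068217378495
collar [ 0.3939 -0.2139  0.005 ] 0.44821091128027646
tip [0.5701 0.0029 0.0982] 0.5701177539977412
thin [ 0.5159 -0.1947  0.0033] 0.5513898692086366
pink [0.5674 0.1237 0.0051] 0.5807148461724446
(0.45, 0.2, 0.25) 0 [ 0.2616 -0.0288  1.5896 -0.      1.5808  1.8324]
(0.45, 0.2, 0.25) 1.5707963267948966 [ 0.2616 -0.0288  1.5896 -0.      1.5808  0.2616]
(0.45, 0.2, 0.25) -1.5707963267948966 None
(0.45, 0.2, 0.25) 3.141592653589793 [ 0.2616 -0.0288  1.5896 -0.      1.5808 -1.3092]
(0.45, 0.1, 0.25) 0 [ 0.0513 -0.0962  1.653  -0.      1.5848  1.6221]
(0.45, 0.1, 0.25) 1.5707963267948966 [ 0.0513 -0.0962  1.653  -0.      1.5848  0.0513]
(0.45, 0.1, 0.25) -1.5707963267948966 None
(0.45, 0.1, 0.25) 3.141592653589793 [ 0.0513 -0.0962  1.653  -0.      1.5848 -1.5195]
(0.45, -0.1, 0.25) 0 [-0.3861 -0.0962  1.653  -0.      1.5848  1.1847]
(0.45, -0.1, 0.25) 1.5707963267948966 [-0.3861 -0.0962  1.653  -0.      1.5848 -0.3861]
(0.45, -0.1, 0.25) -1.5707963267948966 [-0.3861 -0.0962  1.653  -0.      1.5848  2.7555]
(0.45, -0.1, 0.25) 3.141592653589793 [-0.3861 -0.0962  1.653  -0.      1.5848 -1.9568]
(0.45, -0.15, 0.25) 0 [-0.4844 -0.0675  1.6265 -0.      1.5826  1.0864]
(0.45, -0.15, 0.25) 1.5707963267948966 [-0.4844 -0.0675  1.6265 -0.      1.5826 -0.4844]
(0.45, -0.15, 0.25) -1.5707963267948966 [-0.4844 -0.0675  1.6265 -0.      1.5826  2.6572]
(0.45, -0.15, 0.25) 3.141592653589793 [-0.4844 -0.0675  1.6265 -0.      1.5826 -2.0552]
```

Everything lies on the bench at the expected height. Next come the wrist views, three in a row at one yaw so any calibration bias cancels.

```bash
python3 - <<'E'
from h import *
for i,y in enumerate((-.15,0,.15)):
    r.move_to([.52,y,.22],R(np.pi)); r.hold(.2); c,s=snap("wrist",f"w{i}");print(s["t"],s["ee_pos"])
E
```

```text
2.175 [ 0.5199 -0.1506  0.22  ]
3.075 [ 0.5201 -0.0009  0.2199]
3.975 [0.5202 0.149  0.22  ]
```

View pics/w1.png

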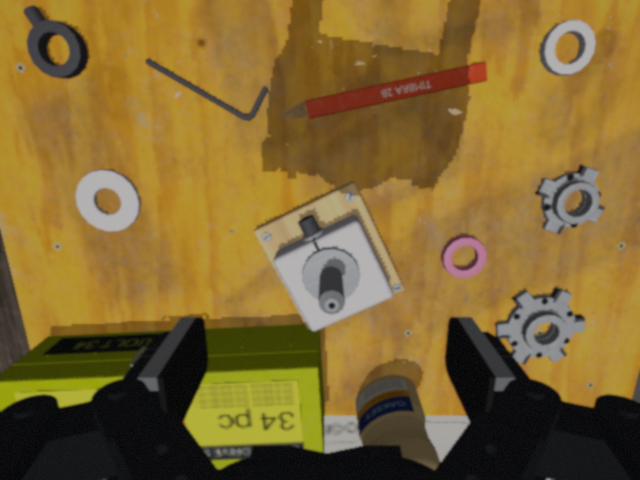

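View pics/w2.png

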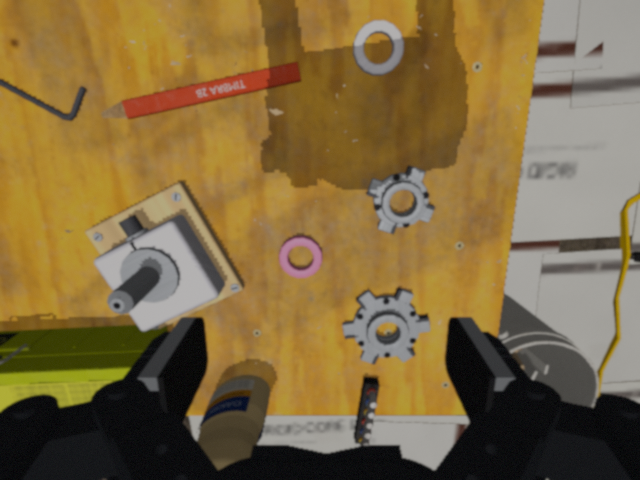

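View pics/w0.png

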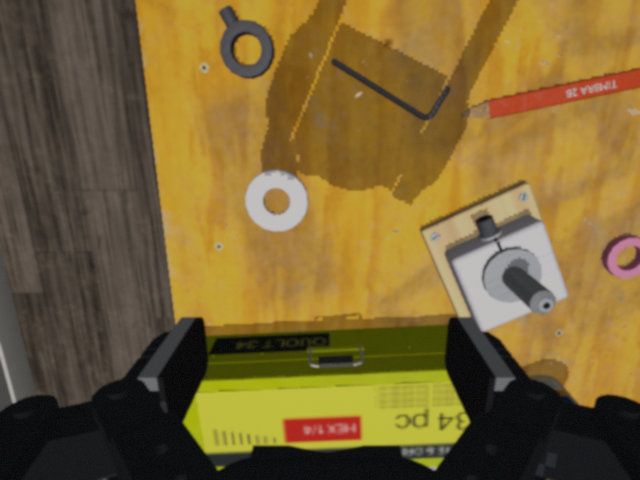

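w1 shows the spindle tip near (331,302), the block screw at (311,226), the thick spacer at (568,47), the small cutter at (572,200), the large cutter at (541,327) and the collar at (57,49) with its screw up-left at (35,14). w2 shows the spacer (378,47), small cutter (402,200) and large cutter (387,327). w0 shows the collar (246,48) and the tip (543,301). I'll enlarge these.

```bash
cat > mos.py <<'E'
from h import *
def mosaic(tiles,out,w=66,k=4,cols=3):
    ims=[]
    for n,u,v in tiles:
        f=load(n)[0]["frame"][:,:,::-1]; f=cv2.copyMakeBorder(f,40,40,40,40,cv2.BORDER_CONSTANT)
        x0,y0=u-w//2,v-w//2
        t=cv2.resize(f[y0+40:y0+w+40,x0+40:x0+w+40],None,fx=k,fy=k,interpolation=cv2.INTER_CUBIC)
        for p in range(-(-x0//10)*10,x0+w,10):
            X=int((p-x0+.5)*k);cv2.line(t,(X,0),(X,6 if p%50 else 14),(0,255,0),1);cv2.putText(t,str(p),(X-8,24),0,.33,(0,255,0),1)
        for p in range(-(-y0//10)*10,y0+w,10):
            Y=int((p-y0+.5)*k);cv2.line(t,(0,Y),(6,Y),(0,255,0),1);cv2.putText(t,str(p),(8,Y+4),0,.33,(0,255,0),1)
        ims.append(t)
    cv2.imwrite(out,np.vstack([np.hstack(ims[i:i+cols]) for i in range(0,len(ims),cols)]))
E
python3 - <<'E'
from mos import *
mosaic([("w1",541,327),("w1",572,200),("w1",568,47),("w2",387,327),("w2",402,200),("w2",378,47)],"pics/m1.png")
mosaic([("w0",242,43),("w0",540,295),("w0",488,228),("w1",52,40),("w1",331,290),("w1",311,226)],"pics/m2.png")
E
```

```text
(no output)
```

View pics/m1.png

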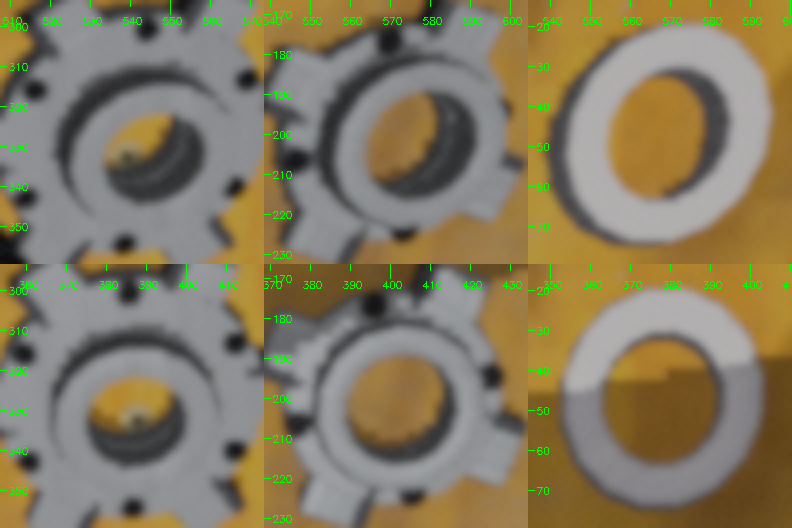

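View pics/m2.png

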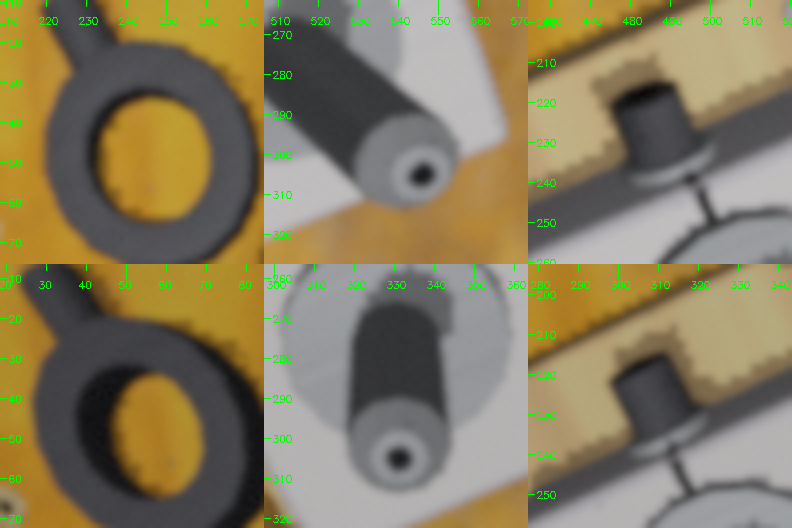

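Enlarged readings (px): large bore (546.3,332.8)/(387.8,332.8), small (577.8,202.5)/(402.9,202.5), thick (569.8,46.8)/(378.1,46.7), collar (245.8,48.7)/(53.5,48.2), spindle tip (546.3,305.2)/(331,305).

```bash
python3 - <<'E'
from h import *
W=[P(*load(f"w{i}")) for i in range(3)]
for n,a,pa,b,pb,h in [("large",1,(546.3,332.8),2,(387.75,332.75),.018),("small",1,(577.75,202.5),2,(402.9,202.5),.017),("thick",1,(569.75,46.75),2,(378.1,46.7),.010),("collar",0,(245.75,48.75),1,(53.5,48.2),.013),("tip",0,(546.25,305.25),1,(331,305),.102)]:
    print(n,tri(W[a],pa,W[b],pb),"z fixed:",onz(W[a],pa,h),onz(W[b],pb,h))
c=np.array([onz(W[1],p,.012) for p in((254,229),(351,184),(402,288))])
e1=c[1]-c[0];e2=c[2]-c[1];print("foot",np.linalg.norm(e1),np.linalg.norm(e2),np.degrees([np.arctan2(-e1[0],e1[1]),np.arctan2(e2[1],e2[0])]),"centre",(c[0]+c[2])/2)
a=onz(W[1],(305.5,217),.027);b=onz(W[1],(312.5,236.5),.027);print("screw",np.degrees(np.arctan2(*(b-a)[::-1])))
a=onz(W[0],(226,8),.010);b=onz(W[0],(245.75,48.75),.013);print("collar yaw",np.degrees(np.arctan2(*(b-a)[::-1])),np.linalg.norm(b-a))
E
```

```text
large [0.641  0.2071 0.017 ] z fixed: [0.6404 0.2065] [0.6404 0.2069]
small [0.5161 0.2148 0.0158] z fixed: [0.5158 0.214 ] [0.5159 0.2145]
thick [0.3936 0.1897 0.0097] z fixed: [0.3936 0.1896] [0.3936 0.1897]
collar [ 0.3946 -0.2131  0.0112] z fixed: [ 0.395  -0.2128] [ 0.3947 -0.212 ]
tip [0.5704 0.0024 0.1025] z fixed: [0.5708 0.0027] [0.5705 0.0024]
foot 0.09381890730214436 0.10809835518409641 [25.0685 26.8426] centre [0.5687 0.0023]
screw 18.43974961870972
collar yaw 25.784243574032274 0.031928205204198326
```

Points agree with the given heights to within about 2 mm. I'll pick the large cutter, feeling for the disc with the fingertips.

```bash
cat >> h.py <<'E'
Rp=R(np.pi)
def st(tag=""):
    s=readout.observe();print(tag,"t%.1f"%s["t"],s["ee_pos"],"F",s["wrist_force"],"w %.4f"%s["grip_width"],"gf %.0f"%s["gripper_force"]);return s
def feel(x,y,z0,zmin,step=.0015,df=6,Ro=None):
    "step down from z0 until the wrist feels df N; returns z"
    r.hold(.15);f0=readout.observe()["wrist_force"][2];z=z0
    while z>zmin+1e-6:
        z=max(z-step,zmin);r.move_linear([x,y,z],Ro,v=.03);s=readout.observe()
        if abs(s["wrist_force"][2]-f0)>df: break
    print("feel z %.4f dF %.1f"%(z,s["wrist_force"][2]-f0));return z
E
python3 - <<'E'
from h import *
x,y=.6406,.2067
r.move_to([x,y,.09],Rp); r.command_gripper(.052)
r.move_linear([x,y,.014],v=.15);st()
z=feel(x,y,.014,-.002)
r.move_linear([x,y,z+.003],v=.03);r.command_gripper(0.03);st("grip")
r.move_linear([x,y,.05],v=.1);r.hold(.2);st("lift");snap("wrist","w3")
E
```

```text
t5.9 [0.641  0.2068 0.0148] F [ 0.2053 -0.2594  0.3141] w 0.0516 gf 0
feel z 0.0035 dF 13.0
grip t8.3 [0.6408 0.2071 0.007 ] F [-1.2739  2.0329  7.3318] w 0.0374 gf 64
lift t9.1 [0.6402 0.2066 0.0491] F [-0.4196 -0.5495 -3.1943] w 0.0372 gf 62
```

View pics/w3.png

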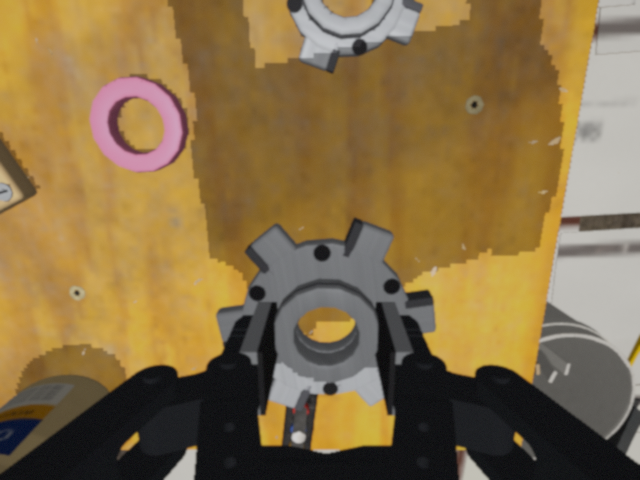

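The cutter is held level between the pads, with its bore rim near (327,325). I'll check its centring in the tool frame.

```bash
python3 - <<'E'
from mos import *
mosaic([("w3",327,330)],"pics/m3.png",w=130,k=5,cols=1)
c,s=load("w3");M=P(c,s)
for tz in (-.011,):
  for dx in (-.01,0,.01): print(dx,proj(M,s["ee_pos"]+s["eef_rot"]@np.array([dx,0,tz])))
E
```

```text
-0.01 [326.7821 360.0472]
0 [326.8092 335.9292]
0.01 [326.8373 310.8175]
```

```bash
python3 -c "
import cv2;i=cv2.imread('pics/m3.png');cv2.imwrite('pics/m3.png',i[:598])"
```

```text
(no output)
```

View pics/m3.png

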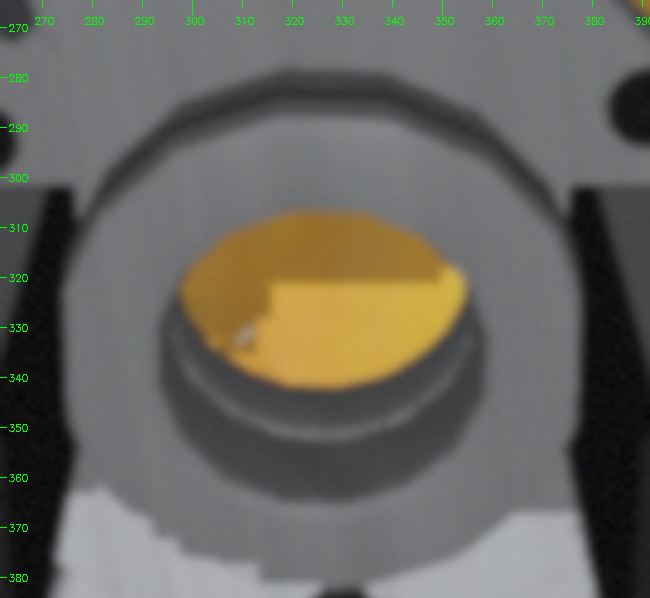

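The bore centre is at (325.7,335.5) against a predicted (326.8,335.9), so the grip is well centred. Next I'll place it, watching the forces.

```bash
cat >> h.py <<'E'
TX,TY=.5705,.0025
def place(off,seat,Ro=Rp,x=TX,y=TY,v=.2):
    "off: TCP height above the part's underside"
    s=readout.observe();p=s["ee_pos"];top=.113+off
    r.move_linear([p[0],p[1],top],v=v);r.move_to([x,y,top],Ro);r.hold(.25);s=st("above");f0=s["wrist_force"]
    for z in list(np.arange(.100,seat+.004,-.008))+[seat+.004]:
        r.move_linear([x,y,z+off],v=.06);d=readout.observe()["wrist_force"]-f0
        if np.linalg.norm(d)>15: print("force at",z,d)
        if np.linalg.norm(d)>45: print("ABORT");return False
    z=feel(x,y,seat+.004+off,seat+off-.003,.001,8);st("seated");print("seat err %.4f"%(z-off-seat));return True
E
python3 - <<'E'
from h import *
print(place(.0068,.048))
snap("wrist","w4")
E
```

```text
above t10.8 [0.5707 0.0033 0.1195] F [ 0.0473 -0.0308 -4.1258] w 0.0372 gf 62
feel z 0.0538 dF 19.5
seated t14.2 [0.5707 0.0025 0.055 ] F [-7.8274  0.791  16.1397] w 0.0371 gf 68
seat err -0.0010
True
```

```bash
cat >> h.py <<'E'
def release(w=.056):
    s=readout.observe();p=s["ee_pos"];r.command_gripper(w);r.move_linear([p[0],p[1],.135],v=.2);st("released")
def pick(x,y,z,Ro=Rp,w=.052):
    r.move_to([x,y,.10],Ro);r.command_gripper(w);r.move_linear([x,y,z+.02],v=.2);r.move_linear([x,y,z],v=.06);r.hold(.1)
    s0=st("down");r.command_gripper(.03);s=st("grip");return s0["ee_pos"][2]
E
python3 - <<'E'
from h import *
release()
pick(.3936,.1897,.000)
r.move_linear([.3936,.1897,.06],v=.15);r.hold(.2);st("lift");snap("wrist","w5")
E
```

```text
released t15.2 [0.5706 0.0025 0.1351] F [-0.7921  0.1961 -0.6956] w 0.0561 gf 0
down t17.5 [0.3938 0.1897 0.0002] F [ 0.4196 -0.2401 -0.3547] w 0.0518 gf 0
grip t17.8 [0.3938 0.1898 0.0008] F [-4.8551 -0.8082 14.1263] w 0.0372 gf 58
lift t18.6 [0.3931 0.1896 0.059 ] F [-0.484   1.1719 -0.2228] w 0.0368 gf 60
```

View pics/w5.png

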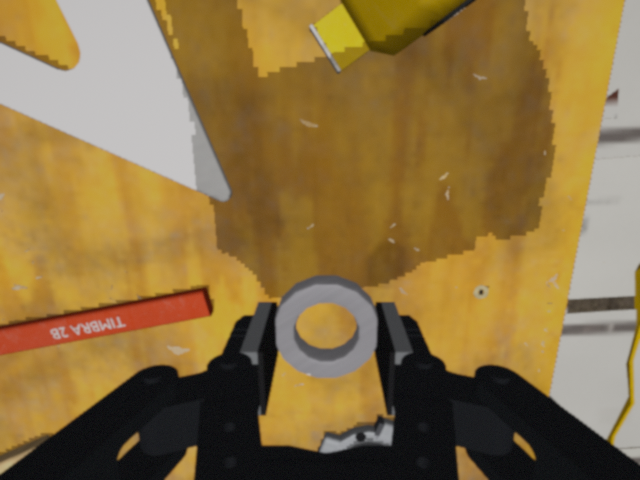

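The spacer is held level, with its bore rim centred near (327,331), close to the expected point. Now I'll place it on the large cutter's hub.

```bash
python3 - <<'E'
from h import *
if place(.0003,.066):
    release()
    x,y=.5159,.2144
    z=pick(x,y,.0055)
    r.move_linear([x,y,.06],v=.15);r.hold(.2);st("lift");snap("wrist","w6")
E
```

```text
above t20.3 [0.5702 0.0035 0.1136] F [ 0.3173  0.031  -0.8441] w 0.0370 gf 60
feel z 0.0663 dF 9.4
seated t22.9 [0.5706 0.0025 0.0669] F [-4.0847  0.2885  8.5152] w 0.0368 gf 61
seat err 0.0000
released t23.8 [0.5707 0.0025 0.1354] F [ 0.1821  0.1049 -1.1348] w 0.0559 gf 0
down t26.0 [0.516  0.2145 0.0057] F [-0.7755 -1.078  -0.4054] w 0.0520 gf 0
grip t26.3 [0.5162 0.2146 0.0064] F [-2.8822 -0.6539  9.8833] w 0.0346 gf 59
lift t27.0 [0.5154 0.2143 0.0588] F [-0.2095  0.3743 -1.518 ] w 0.0345 gf 60
```

View pics/w6.png

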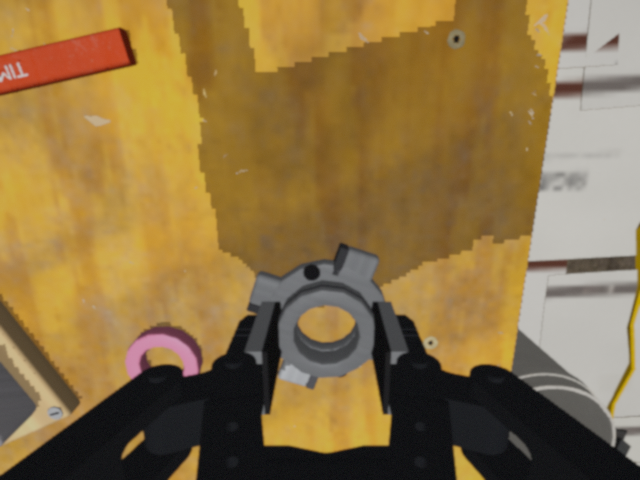

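The small cutter is held level, with its bore centred near (326,335). I'll place it, then take views of the stack and block screw and of the collar.

```bash
python3 - <<'E'
from h import *
if place(.0060,.076):
    release()
    r.move_to([.52,.0025,.20],Rp);r.hold(.15);snap("wrist","w7")
    r.move_to([.38,-.2125,.12],Rp);r.hold(.15);snap("wrist","w8");st()
    from mos import *
    a,b=[load(n)[0]["frame"][:,:,::-1] for n in("w7","w8")]
    cv2.imwrite("pics/m4.png",np.hstack([cv2.resize(f[40:440,170:470],None,fx=1.333,fy=1.333) for f in(a,b)]))
E
```

```text
above t28.6 [0.5704 0.0035 0.1189] F [-0.3821 -0.7443 -2.152 ] w 0.0342 gf 60
feel z 0.0810 dF 19.2
seated t31.2 [0.5707 0.0025 0.0823] F [-7.1282  1.0466 17.9256] w 0.0345 gf 63
seat err -0.0010
released t32.0 [0.571  0.0024 0.1355] F [-0.4663 -0.4682  0.1469] w 0.0560 gf 0
 t33.8 [ 0.3807 -0.212   0.1202] F [0.849  0.7264 0.5015] w 0.0560 gf 0
```

View pics/m4.png

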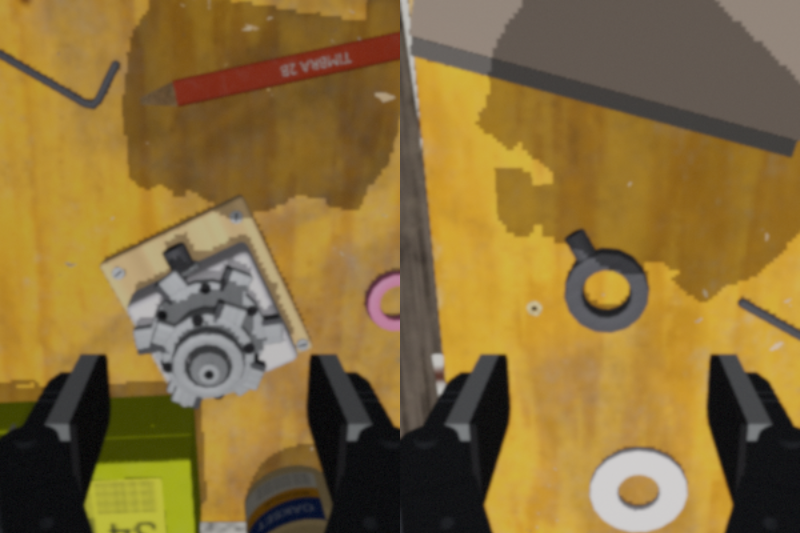

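m4 shows the small cutter seated on the stack around the spindle, the foot corners at about (246,237), (350,188) and (404,296) in w7, and the collar at (324,257) with its screw up-left in w8. I'll enlarge for the yaws.

```bash
python3 - <<'E'
from mos import *
mosaic([("w8",318,243)],"a.png",w=80,k=5,cols=1)
mosaic([("w7",300,240)],"b.png",w=133,k=3,cols=1)
a,b=cv2.imread("a.png"),cv2.imread("b.png")
b=cv2.resize(b,(399,399));a=cv2.resize(a,(400,400))
f=load("w7")[0]["frame"][:,:,::-1];d=cv2.resize(f[170:310,235:419],None,fx=2,fy=2)
a=a[:399];cv2.imwrite("pics/m5.png",np.hstack([a,b]))
E
```

```text
(no output)
```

View pics/m5.png

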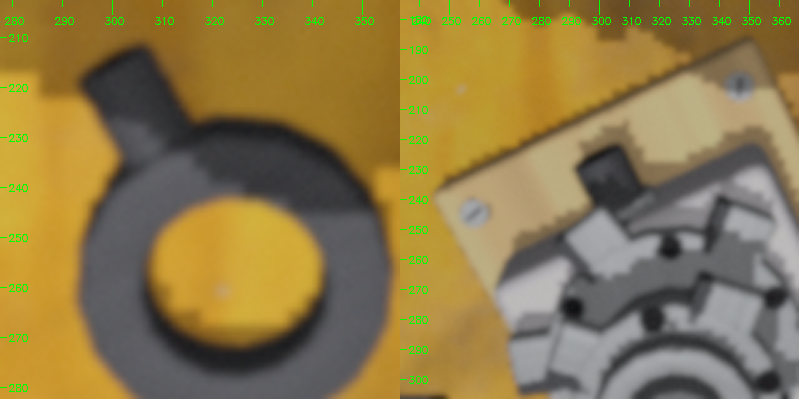

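```bash
python3 - <<'E'
from h import *
M=P(*load("w7"));c=np.array([onz(M,p,.012) for p in((245.2,238.5),(350.8,186.2),(404,296.5))])
e1=c[1]-c[0];e2=c[2]-c[1];print(np.linalg.norm(e1),np.linalg.norm(e2),np.degrees([np.arctan2(-e1[0],e1[1]),np.arctan2(e2[1],e2[0])]))
c0=(c[0]+c[2])/2;print(c0)
M=P(*load("w8"));b=onz(M,(324.6,259.3),.013);print("collar",b)
for z in(.009,.0120):
    a=onz(M,(300.7,215.3),z);print(np.degrees(np.arctan2(*(b-a)[::-1])),np.linalg.norm(b-a))
p=onz(M,(278+82/5-.5,203+82/5-.5),.0065);q=onz(M,(278+130/5-.5,203+165/5-.5),.0065);print("side",np.degrees(np.arctan2(*(q-p)[::-1])))
p=onz(M,(278+150/5-.5,203+47/5-.5),.0065);q=onz(M,(278+195/5-.5,203+125/5-.5),.0065);print("side",np.degrees(np.arctan2(*(q-p)[::-1])))
E
```

```text
0.09775620061444837 0.108071495447064 [26.6503 26.5111]
[0.5685 0.0028]
collar [ 0.3937 -0.213 ]
28.355721808963388 0.03193497539782845
27.462318966719153 0.03248632255951203
side 28.41797817042942
side 28.92677834601604
```

Block yaw is 26.5° and collar yaw is 28.2°. I'll pick the collar with the fingers across its screw axis and place it turned by −1.7°.

```bash
python3 - <<'E'
from h import *
x,y=.3943,-.2127
A=R(np.pi+np.radians(28.2));B=R(np.pi+np.radians(26.5))
print(solver.inverse_kinematics([x,y,.1],A),solver.inverse_kinematics([TX,TY,.115],B))
pick(x,y,.0015,A)
r.move_linear([x,y,.06],v=.15)
if place(.0018,.093,B):
    r.command_gripper(.056);p=readout.observe()["ee_pos"];r.move_linear([p[0],p[1],.15],v=.2);st("rel")
    r.move_to([.50,.0025,.20],Rp);r.hold(.2);snap("wrist","w9");snap("side","s9")
    from mos import *
    f=load("w9")[0]["frame"][:,:,::-1];g=load("s9")[0]["frame"][:,:,::-1]
    cv2.imwrite("pics/m6.png",np.hstack([cv2.resize(f[150:350,230:430],(600,600),interpolation=2),cv2.resize(g[190:310,272:312],(200,600),interpolation=2)]))
E
```

```text
[-0.667  -0.0306  1.9025 -0.      1.2696 -2.73  ] [-0.1306  0.2072  1.6106 -0.      1.3238 -2.164 ]
down t35.7 [ 0.3944 -0.2128  0.0017] F [ 0.5812 -0.3124 -1.1325] w 0.0521 gf 0
grip t36.0 [ 0.3945 -0.2129  0.0023] F [-4.4198  3.2266 12.2315] w 0.0393 gf 59
above t38.3 [0.5703 0.0015 0.115 ] F [-0.0076  0.1478 -0.7618] w 0.0391 gf 60
feel z 0.0948 dF 8.1
seated t40.1 [0.5707 0.0025 0.0954] F [-2.7078  0.9836  6.6006] w 0.0392 gf 61
seat err 0.0000
rel t40.8 [0.5707 0.0025 0.1507] F [-0.8395 -0.1749  0.477 ] w 0.0559 gf 0
```

View pics/m6.png

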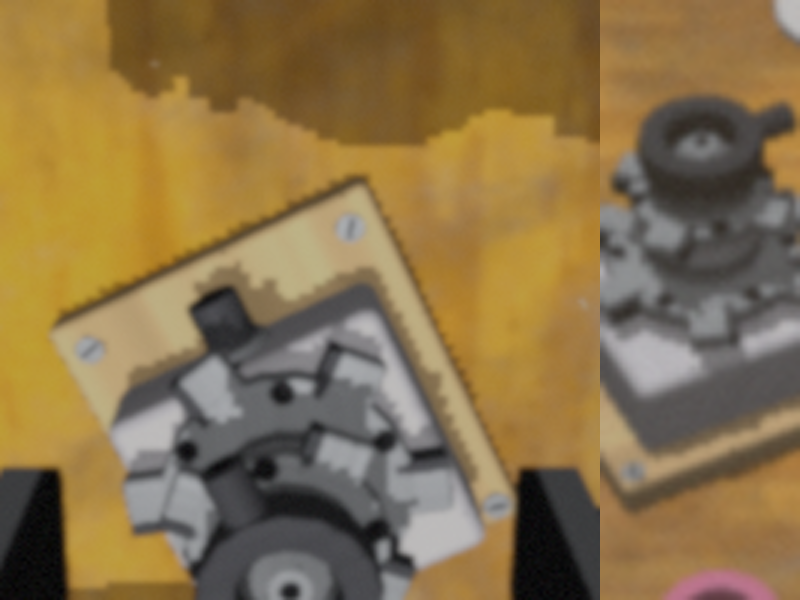

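The collar sits level with the spindle tip showing in its bore at tile (290,590). Its screw end is near (222,467), pointing the same way as the block's screw at (220,305). I'll do one numeric check of the direction.

```bash
python3 - <<'E'
from h import *
M=P(*load("w9"))
a=onz(M,(230+222/3,150+467/3),.103);b=onz(M,(230+290/3,150+590/3),.102);print(a,b,np.degrees(np.arctan2(*(b-a)[::-1])),np.linalg.norm(b-a))
# both sides of the collar screw, right/left edge, at axis height
for p,q in (((202,482),(228,525)),((245,458),(268,497))):
    p,q=[onz(M,(230+t[0]/3,150+t[1]/3),.0995) for t in(p,q)];print(np.degrees(np.arctan2(*(q-p)[::-1])))
E
```

```text
[ 0.5402 -0.0117] [0.5705 0.0029] 25.598460908888644 0.03359984967613328
27.87657451798282
27.890302005932668
```

Measured at 25.6° to 27.9° against the block's 26.5°, so it is aligned.

```bash
python3 -c "
from plant import workorder
print(workorder.hand_in())"
```

```text
the job is handed in; nothing more can be done
None
```

The cutter set is built and handed in: large cutter, thick spacer, small cutter and collar are seated in order, the collar's screw lines up with the block's to within about 1.5°, and the thin spacer was not touched.

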